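# Pop out a dishwasher tablet and trap it

### The arm

A 6-joint arm with a two-finger parallel gripper is mounted at the origin on a cart in front of the work surface, level with it; the furniture and walls round the work are solid. World frame = base frame: x ahead of the robot, y to its left, z up, the work surface at z = 0. Lengths are in mm, angles in rad, forces in N, time in s.
With the tool pointing down it reaches from about 350 to 975 mm from the base axis. Payload 7.1 kg.
Tool frame: the origin (TCP) lies at the very end of the fingers, on their centre line; the grasp point (between the pads) lies 19 mm behind it; y points along the fingers, x is the direction in which the jaws open and shut, and the axes are right-handed (so a half turn about y gives the same grasp; the last joint's range is limited). The gripper opens to 88 mm and grips with 3 to 60 N. Pads are 20 mm wide; open, the fingers measure 115 mm over their backs; the gripper's body (75 mm by 178 mm) begins 61 mm behind the grasp point.
Start: joints at [1.288, 0.423, 1.63, -0, 1.089, -0.019], TCP at [162.938, 603.37, 182.975] pointing down, gripper open.
Joint ranges: [-3, 3], [-0.9, 2.11], [0.09, 2.58], [-1.31, 4.45], [0.11, 2.69], [-2.54, 2.54]. Speed limits (rad/s): [2.39, 2.39, 3.01, 3.14, 3.14, 3.14].

### API

Orientations are given as a rotation vector (axis times angle).
In Python, from workcell import ctrl gives the robot as it stands. The module is installed in compiled form; this text tells all that it offers.
- The arm moves only by the tool carry_out, never from a script. Its arguments are lists of equal length, an entry for each row: "delta_pos": the shift along the tool's x, y, z in cm, a list of three; "rotation": the turn, a rotation vector about the tool's x, y, z in rad, a list of three. In form: {"delta_pos": [[dx, dy, dz], ...], "rotation": [[wx, wy, wz], ...]}. A call has 1 to 12 rows; each row is the pose to reach, as a shift and turn from the pose commanded when the call began, along the tool's axes at that moment; what a row does not reach only later rows make up. A row lasts 1/12 s, in which the tool goes at most 41.7 mm and 7.16 degrees, less where a joint would pass 70% of its speed; a pose out of reach is approached as far as the arm can. A call with a gripper value outside its range is refused whole. "hand" is the closure in counts, from 0 (fully open) to 255 (shut), set as the call begins (left out, the last holds). The fingers move at their own pace and stop on an object; the grip force is fixed at half the most. Time passes only in rows, so rows that repeat a pose let the fingers close. It gives the time, the measured TCP pose, the force and the opening at its end, in the units of the state.
- ctrl.get_obs(): the state, without advancing time (a new reading comes with each control period).
- ctrl.get_image(name): name is "scene" or "side" or "wrist"; returns the picture (400x640x3 uint8, red, green, blue); there is no depth.
- ctrl.camera_info(name): a dict with "fov_y" (degrees; the focal length in pixels is half the picture's height over the tangent of half this angle, whatever the lens; pixels are square), "cx", "cy" (the principal point, pixels), "R" (3x3) and "t" (3): a world point X has camera coordinates R X + t; the wrist camera has in their place "T_tool_cam" (4x4, takes a point from camera to tool coordinates, whose origin is the TCP and whose axes are the tool frame's). Camera axes: x right, y down, z forward; pixel columns grow to the right and rows downward; lengths in mm; the calibration is good to about 2 mm. A picture is of the moment at which its call begins: read the wrist's pose just before it. camera_info takes no time and is no camera call.
- ctrl.close_job(): hands the job in, once; it reports no verdict.
The state is a dict: "t": time; "qpos": joint angles; "qvel": joint speeds; "joint_torque": joint torques, N m; "ee_pos": TCP position; "orientation": TCP orientation; "ft_force": force on the tool from outside, world axes, zero at the start; "moment": the same for the moment, N m; "width": finger opening in mm.
Only numpy, scipy, OpenCV 4.12 (cv2) and the standard library are available. Lean on these libraries where they do the work, as an engineer would, in place of code of your own. Each camera call takes 0.05 s, during which the arm holds its last target.

### The job

Pop a dishwasher tablet out of the dispenser: press its release key right down with one finger, and with the other finger trap the tablet that springs out, in the open chute, before it slides off the end. Do not lift the tablet, and leave the other things on the worktop alone. Finish while holding: one finger still keeps the key down, the tablet rests against the other finger in the chute.

Things in the scene. Friction and masses are not known exactly. Their poses are not given: they have to be found in the camera images.
- dispenser: Tablet dispenser fixed to the worktop: white base plate 215 x 106 mm, metal chute sloping down towards the robot, white hood over its upper end, grey key on its right. Origin on the worktop below the gate, on the chute's midline; x level towards the hood, y left, z up. Hood from x = 0 to +80 mm, top 60 mm (front) to 82 mm (rear) high. Open chute from x = 0 to its open end at x = -109 mm.
- chute (a point): Point on the chute floor's midline at the gate, 34 mm above the worktop. x points uphill along the floor (13 degrees above level), y left, z square to the floor. The slippery floor falls 0.23 mm per mm towards the robot; its lower end is open at x = -112 mm. Inside width 40 mm, side walls 4 mm thick and 12 mm high.
- key_top (a point): Middle of the grey key's flat level top (moves with it). Key 60 mm long, parallel to the chute, 32 mm wide; its middle at x = -60, y = -46 mm of the dispenser. Top 42 mm above the worktop at rest, 28 mm fully pressed, then 8 mm above the chute floor beside it: an equally long finger standing in the chute beside it clears the floor and blocks the tablet. Midlines of key and chute lie 46 mm apart.
- key (a joint): Travel of the key straight down, m: 0 at rest, 0.014 fully pressed. Spring 1.6 N to start, 4.4 N at the bottom; it returns when let go. It carries the gate, 9 mm high, across the chute before the tablet; at about 0.0095 the gate is below the floor and the tablet shoots out, gone within some tenths of a second: the other finger must already stand in the chute.
- tablet_centre (a point): Centre of the loose pale tablet: 36 mm along the chute, 34 mm wide, 20 mm high, about 60 g. It starts under the hood on the chute floor against the gate (centre 18.5 mm uphill of it), pushed downhill by a spring plunger (0.5 N, 22 mm stroke); then it slides on by its weight. Axes as chute.
- small_tub: Bystander to the left of the dispenser: small round food tub, 72 mm across, 71 mm high; origin under its centre.
- squat_tin: Bystander to the right of the dispenser: squat round tin, 76 mm across, 58 mm high; origin under its centre.
- spice_jar: Bystander: slim spice jar, 45 mm across, 106 mm high; origin under its centre.
- lidded_jar: Bystander at the back: lidded glass jar, 92 mm across, 153 mm high; origin under its centre.

How it is judged (in metres and radians):
On the way, in this order (a step that is already met when the one before it is completed fails the run):
1. a finger presses the release key (value of joint key above 0.003 m and contact force between the fingers and key above 0.5 N).
2. the tablet has sprung out from under the hood and rests against a finger in the chute (x of tablet_centre in the frame of chute below -0.005 m and contact force between the fingers and tablet above 0.02 N), for 0.2 s.
At the end, for the whole second after the job is handed in: The key is held at least 10 mm down by a finger (over 0.5 N); the tablet lies at rest on the chute floor, its centre 5 to 105 mm downhill of the gate and at most 8 mm above where it lies flat on the floor, and leans on a finger (over 0.02 N) (all of step 2 and value of joint key above 0.01 m and contact force between the fingers and key above 0.5 N and x of tablet_centre in the frame of chute above -0.105 m and z of tablet_centre in the frame of chute between 0.005 and 0.018 m and linear speed of tablet below 0.02 m/s); the arm keeps its last pose, push and grip.
It fails at once if the tablet slides off the end of the chute or out of its sides (x of tablet_centre in the frame of chute below -0.115 m or z of tablet_centre in the frame of chute below -0.005 m).
It fails at once if the tablet is lifted out of the chute (z of tablet_centre in the frame of chute above 0.028 m).
It fails at once if a bystander is moved by more than 20 mm (distance of any of small_tub, squat_tin, spice_jar, lidded_jar from where it was at the start of the episode above 0.02 m).
It also fails if it takes over 32 s, if anything falls off the work surface, if the arm or the gripper's body presses on something with over 40 N, if the wrist force passes 120 N, or if a joint passes its speed limit or range.

## Working session

There is one attempt and no reset: what is moved stays moved. The work goes in short steps, Python scripts to look and compute and a tool call to move; the robot and the scene stay as the last step left them, time stands still between calls to the robot, and variables do not carry over. Pictures are saved under pics/ and viewed, and the job is handed in when it is done.

Besides the shell and the picture viewer there is one more tool, called after "Call:" as name(argument=value, ...) on one line, values as JSON. carry_out: Moves the arm, as the interface text tells. Its arguments: {"type":"object","properties":{"delta_pos":{"type":"array","items":{"type":"array","items":{"type":"number"}}},"rotation":{"type":"array","items":{"type":"array","items":{"type":"number"}}},"hand":{"type":"number"}},"required":["delta_pos","rotation"]}

```bash
mkdir -p pics
python3 - <<'E'
from workcell import ctrl
import cv2,numpy as np
np.set_printoptions(suppress=True,precision=3)
o=ctrl.get_obs()
for k,v in o.items(): print(k,v)
for n in ("scene","side","wrist"):
    cv2.imwrite(f"pics/{n}0.png",ctrl.get_image(n)[:,:,::-1])
    print(n,ctrl.camera_info(n))
E
```

```text
t 0.0
qpos [ 1.288  0.424  1.631 -0.     1.089 -0.019]
qvel [ 0.     0.     0.001  0.002  0.001 -0.001]
joint_torque [  0.001 -54.464 -27.367   0.064   0.023  -0.   ]
ee_pos [162.771 602.796 182.222]
orientation [-1.323 -1.012  1.014]
ft_force [ 0.015 -0.274 -0.806]
moment [-0.028  0.006  0.033]
width 87.53899288719177
scene {'fov_y': 55.731651429373954, 'cx': 326.48545335557725, 'cy': 195.22125012004952, 'R': array([[ 0.657, -0.754,  0.008],
       [-0.531, -0.47 , -0.705],
       [ 0.535,  0.458, -0.709]]), 't': array([-372.678,  437.323,  535.796])}
side {'fov_y': 55.363973806162214, 'cx': 324.72696576830447, 'cy': 202.16780907340635, 'R': array([[ 0.894, -0.447, -0.017],
       [-0.305, -0.582, -0.754],
       [ 0.327,  0.68 , -0.657]]), 't': array([-550.262,  270.803,  747.034])}
wrist {'fov_y': 58.888835479124396, 'cx': 310.1824962539379, 'cy': 195.44486920536045, 'T_tool_cam': array([[   1.   ,   -0.001,    0.   ,    0.241],
       [  -0.001,   -0.266,    0.964, -201.218],
       [  -0.001,   -0.964,   -0.266,   71.83 ],
       [   0.   ,    0.   ,    0.   ,    1.   ]])}
```

View pics/scene0.png

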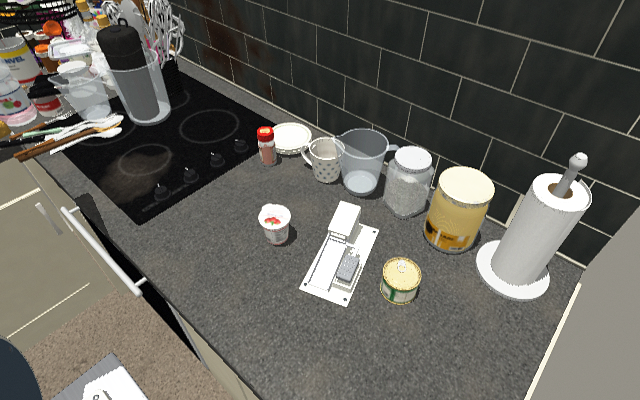

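View pics/side0.png

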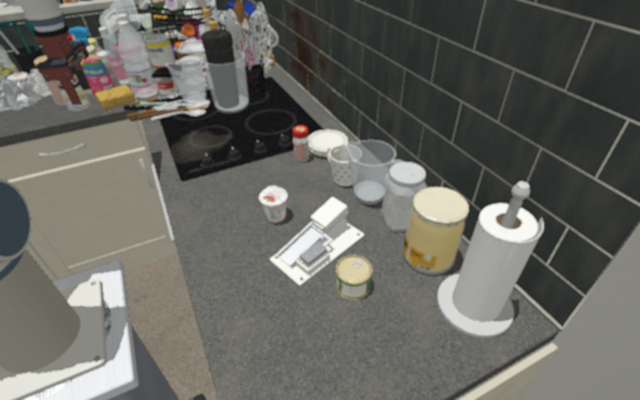

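View pics/wrist0.png

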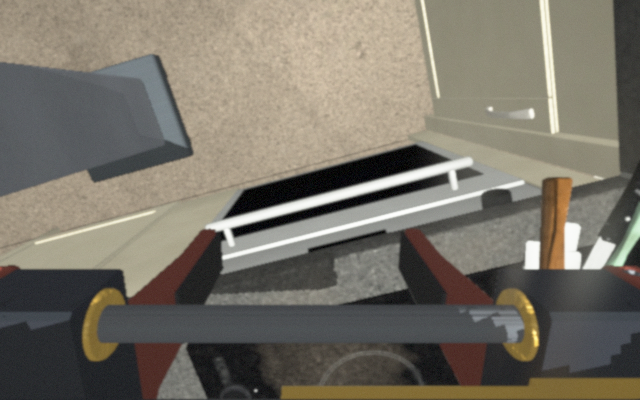

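Run:
```python
import cv2
a=cv2.imread('pics/scene0.png')[190:310,240:440]; cv2.imwrite('pics/sc_z.png',cv2.resize(a,None,fx=4,fy=4,interpolation=cv2.INTER_CUBIC))
a=cv2.imread('pics/side0.png')[180:310,240:400]; cv2.imwrite('pics/si_z.png',cv2.resize(a,None,fx=4,fy=4,interpolation=cv2.INTER_CUBIC))
```

```text
(no output)
```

View pics/sc_z.png

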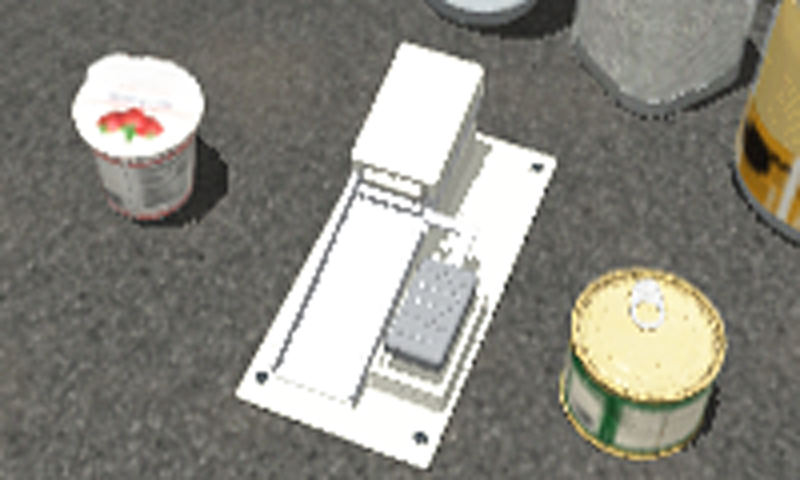

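View pics/si_z.png

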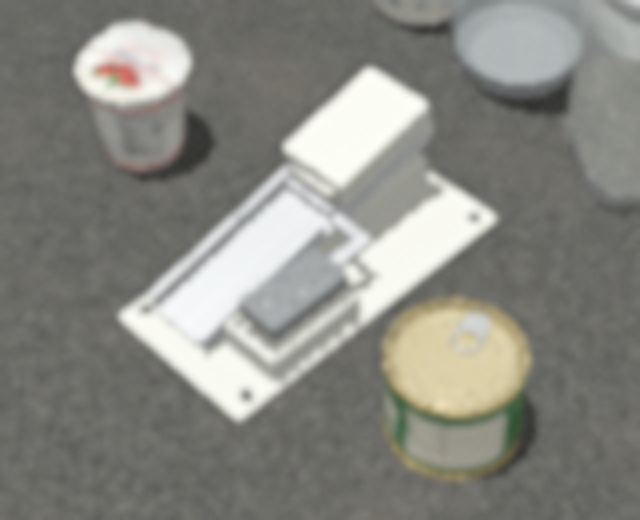

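```bash
cat > h.py <<'E'
import numpy as np,cv2
from workcell import ctrl
np.set_printoptions(suppress=True,precision=2)
def ray(n,uv):
    c=ctrl.camera_info(n); f=200/np.tan(np.radians(c['fov_y']/2))
    d=np.array([(uv[0]-c['cx'])/f,(uv[1]-c['cy'])/f,1.]); R=np.array(c['R']);t=np.array(c['t'])
    return -R.T@t, R.T@d
def onz(n,uv,z):
    o,d=ray(n,uv); return o+d*(z-o[2])/d[2]
def tri(a,b):
    (o1,d1),(o2,d2)=ray('scene',a),ray('side',b)
    s=np.linalg.lstsq(np.c_[d1,-d2],o2-o1,rcond=None)[0]
    p,q=o1+s[0]*d1,o2+s[1]*d2
    return (p+q)/2,np.linalg.norm(p-q)
E
python3 - <<'E'
from h import *
sc=lambda u,v:(u/4+240-.4,v/4+190-.4)
si=lambda u,v:(u/4+240-.4,v/4+180-.4)
P={'FL':((237,395),(119,316)),'FR':((430,468),(240,421)),'BR':((556,158),(498,215))}
W={}
for k,(a,b) in P.items():
    W[k]=(onz('scene',sc(*a),3),onz('side',si(*b),3)); print(k,*W[k],tri(sc(*a),si(*b)))
for i in (0,1):
    print(np.linalg.norm(W['FL'][i]-W['FR'][i]),np.linalg.norm(W['BR'][i]-W['FR'][i]))
    d=W['BR'][i]-W['FR'][i];print('yaw',np.degrees(np.arctan2(d[1],d[0])));d=W['FL'][i]-W['FR'][i];print('yaw',np.degrees(np.arctan2(d[1],d[0]))-90)
# hood top front corners z60, rear z 82
for k,z,a,b in (('hFL',60,(354,160),(283,150)),('hFR',60,(428,186),(342,196)),('hBL',82,(403,42),(371,66)),('hBR',82,(484,68),(432,104))):
    print(k,onz('scene',sc(*a),z),onz('side',si(*b),z),tri(sc(*a),si(*b)))
# key
for n,f,x in (('scene','scene0',(345,390,235,300)),('side','side0',(295,335,225,270))):
    im=cv2.imread(f'pics/{f}.png'); 
    print(n,[im[v,u].tolist() for u,v in ([(348,264),(350,272),(346,258)] if n=='scene' else [(313,253),(318,247)])])
E
```

```text
FL [468.02 -11.22   3.  ] [465.89  -9.29   3.  ] (array([465.04, -14.34,   9.3 ]), np.float64(0.9121088395140912))
FR [ 501.67 -111.66    3.  ] [ 498.72 -110.36    3.  ] (array([ 498.05, -113.98,    9.01]), np.float64(1.8000602684684652))
BR [706.17 -42.38   3.  ] [704.32 -40.75   3.  ] (array([701.8 , -44.72,   8.27]), np.float64(0.714905208146001))
105.92668517964147 215.91940743825904
yaw 18.716418230228026
yaw 18.519712336734074
106.27097448767498 217.06601464181347
yaw 18.705950220919174
yaw 17.996113395798787
hFL [590.09  15.56  60.  ] [587.15  18.6   60.  ] (array([584.1 ,  10.64,  68.59]), np.float64(1.0019372723873283))
hFR [602.6  -25.62  60.  ] [601.09 -32.42  60.  ] (array([606.86, -22.32,  50.55]), np.float64(3.469638693259432))
hBL [659.03  39.19  82.  ] [657.7   40.13  82.  ] (array([656.3 ,  37.15,  85.11]), np.float64(0.566705584906072))
hBR [673.25  -7.03  82.  ] [673.7   -7.91  82.  ] (array([674.81,  -6.01,  80.04]), np.float64(0.017974045826093445))
scene [[197, 194, 190], [181, 178, 175], [195, 192, 191]]
side [[172, 171, 168], [170, 168, 165]]
```

Run:
```python
import cv2,numpy as np
for n,b,lo,hi in (('scene',(325,240,45,50),140,205),('side',(292,230,45,45),100,180)):
    im=cv2.imread(f'pics/{n}0.png'); x,y,w,h=b; a=im[y:y+h,x:x+w]
    cv2.imwrite(f'pics/key_{n}.png',cv2.resize(a,None,fx=12,fy=12,interpolation=cv2.INTER_NEAREST))
```

```text
(no output)
```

View pics/key_scene.png

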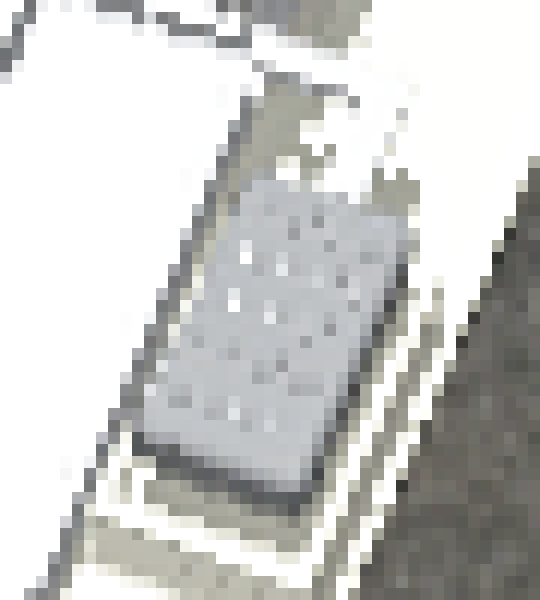

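View pics/key_side.png

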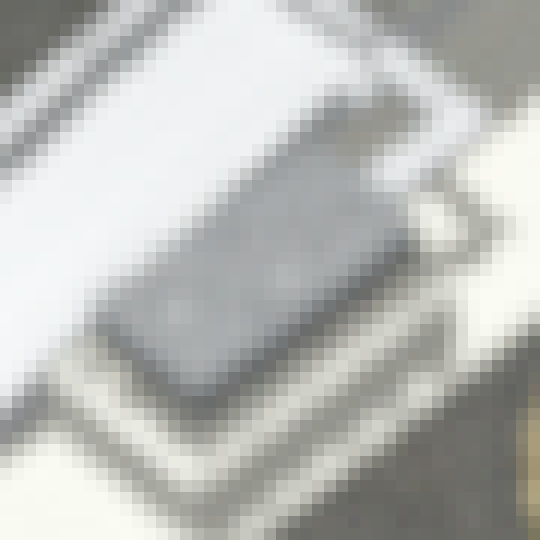

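Run:
```python
from h import *
S=[(135,430),(305,485),(410,225),(245,178)]; D=[(100,310),(195,395),(405,235),(310,152)]
A=np.array([onz('scene',(u/12+325-.5,v/12+240-.5),42) for u,v in S]);B=np.array([onz('side',(u/12+292-.5,v/12+230-.5),42) for u,v in D])
y=np.radians(18.6);ex=np.array([np.cos(y),np.sin(y),0]);ey=np.array([-ex[1],ex[0],0])
for M in (A,B):
    c=M.mean(0);print(c,(M-c)@ex,(M-c)@ey,'origin',c+60*ex+46*ey)
print(tri((np.mean([s[0] for s in S])/12+324.5,np.mean([s[1] for s in S])/12+239.5),(np.mean([s[0] for s in D])/12+291.5,np.mean([s[1] for s in D])/12+229.5)))
from scipy.spatial.transform import Rotation as R
o=ctrl.get_obs();T=R.from_rotvec(o['orientation']).as_matrix();print(T)
# tin and tub via top ellipse centre guesses
print(onz('scene',(240+648/4,190+330/4),58),onz('side',(240+456/4,180+355/4),58))
print(onz('scene',(240+140/4,190+105/4),71),onz('side',(240+135/4,180+62/4),71))
# spice jar red top approx
print(onz('scene',(265,131),106), onz('side',(300,129),106))
```

```text
[553.57 -68.29  42.  ] [-28.26 -27.25  28.63  26.88] [ 14.38 -15.37 -14.42  15.41] origin [595.76  -5.56  42.  ]
[551.02 -69.63  42.  ] [-26.34 -28.    25.96  28.37] [ 13.63 -13.79 -13.92  14.08] origin [593.21  -6.9   42.  ]
(array([551.45, -69.48,  42.62]), np.float64(2.2414937973464193))
[[ 0.26 -0.   -0.97]
 [ 0.97 -0.    0.26]
 [-0.   -1.    0.  ]]
[ 605.01 -163.65   58.  ] [ 602.57 -164.     58.  ]
[534.82 121.51  71.  ] [534.34 122.25  71.  ]
[704.06 333.29 106.  ] [702.   334.42 106.  ]
```

```bash
cat >> h.py <<'E'
from scipy.spatial.transform import Rotation as Rot
def plan(p,yawd,p0=None,r0=None):
    o=ctrl.get_obs(); p0=np.array(o['ee_pos'] if p0 is None else p0); R0=Rot.from_rotvec(o['orientation'] if r0 is None else r0).as_matrix()
    y=np.radians(yawd); ex=np.array([-np.sin(y),0,0])  # tool x = dispenser y
    X=np.array([-np.sin(y),np.cos(y),0]);Y=np.array([0,0,-1.]);Z=np.cross(X,Y)
    Rt=np.c_[X,Y,Z]
    return R0.T@(np.array(p)-p0)/10, Rot.from_matrix(R0.T@Rt).as_rotvec()
def disp(x,y,z,o=(594.5,-6),yaw=18.6):
    c,s=np.cos(np.radians(yaw)),np.sin(np.radians(yaw)); return np.array([o[0]+c*x-s*y,o[1]+s*x+c*y,z])
E
python3 -c "
from h import *
print(disp(-60,-23,130)); print(plan(disp(-60,-23,130),18.6,[162.938,603.37,182.975]))"
```

```text
[544.97 -46.94 130.  ]
(array([-52.82,   5.36, -53.84]), array([-0.  , -0.59, -0.  ]))
```

Call:
carry_out(delta_pos=[[-52.8, 5.3, -53.8], [-52.8, 5.3, -53.8], [-52.8, 5.3, -53.8], [-52.8, 5.3, -53.8], [-52.8, 5.3, -53.8], [-52.8, 5.3, -53.8], [-52.8, 5.3, -53.8], [-52.8, 5.3, -53.8], [-52.8, 5.3, -53.8], [-52.8, 5.3, -53.8], [-52.8, 5.3, -53.8], [-52.8, 5.3, -53.8]], rotation=[[0, -0.59, 0], [0, -0.59, 0], [0, -0.59, 0], [0, -0.59, 0], [0, -0.59, 0], [0, -0.59, 0], [0, -0.59, 0], [0, -0.59, 0], [0, -0.59, 0], [0, -0.59, 0], [0, -0.59, 0], [0, -0.59, 0]], hand=161)

```text
t: 1.15
ee_pos: [415.0, 173.3, 148.1]
orientation: [-1.037, -1.446, 1.445]
ft_force: [-0.4, -0.3, -0.2]
width: 32.5
```

```bash
python3 -c "
from h import *
print(plan(disp(-60,-23,130),18.6),ctrl.get_obs()['qpos'])"
```

```text
(array([-25.03,   1.81,  -5.25]), array([0., 0., 0.])) [ 0.37  0.22  2.03  0.    0.89 -1.53]
```

Call:
carry_out(delta_pos=[[-25, 1.8, -5.2], [-25, 1.8, -5.2], [-25, 1.8, -5.2], [-25, 1.8, -5.2], [-25, 1.8, -5.2], [-25, 1.8, -5.2], [-25, 1.8, -5.2], [-25, 1.8, -5.2], [-25, 1.8, -5.2], [-25, 1.8, -5.2]], rotation=[[0, 0, 0], [0, 0, 0], [0, 0, 0], [0, 0, 0], [0, 0, 0], [0, 0, 0], [0, 0, 0], [0, 0, 0], [0, 0, 0], [0, 0, 0]])

```text
t: 1.98
ee_pos: [542.7, -43.8, 129.8]
orientation: [-1.035, -1.445, 1.446]
ft_force: [-0.5, -0.3, 0.3]
width: 32.4
```

Run:
```python
from h import *
o=ctrl.get_obs();print(o['t'],o['ee_pos'],o['orientation'],o['qpos'],plan(disp(-60,-23,130),18.6))
a=ctrl.get_image('wrist')[:,:,::-1];cv2.imwrite('pics/w1.png',a)
a=ctrl.get_image('scene')[:,:,::-1];cv2.imwrite('pics/s1.png',cv2.resize(a[100:320,220:460],None,fx=2.5,fy=2.5))
```

```text
1.9833 [542.65 -43.76 129.85] [-1.04 -1.45  1.45] [-0.1   0.38  1.85  0.    0.92 -2.  ] (array([-0.37, -0.02, -0.12]), array([-0.,  0.,  0.]))
```

View pics/w1.png

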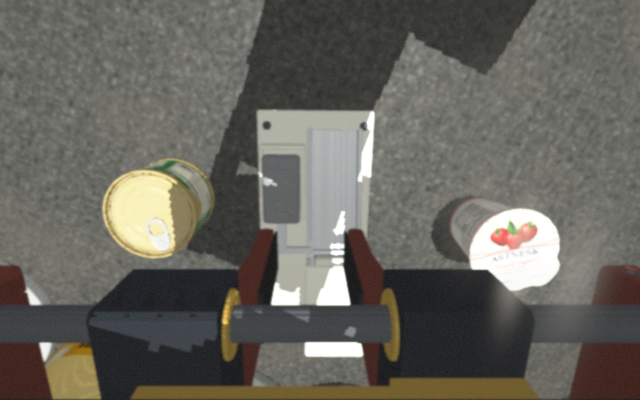

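View pics/s1.png

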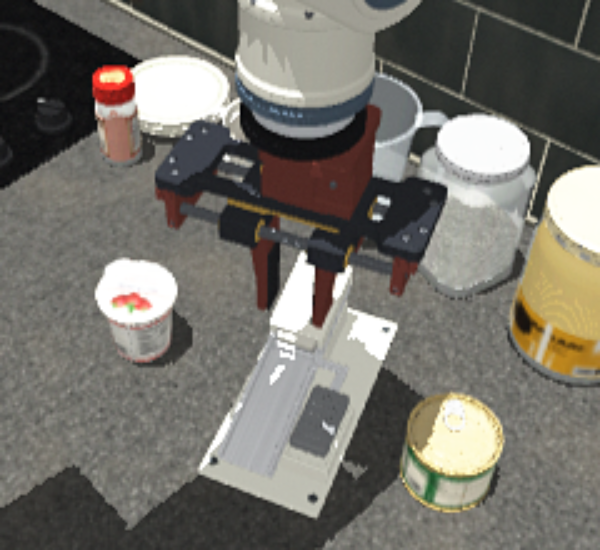

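Run:
```python
from h import *
im=cv2.imread('pics/w1.png')
cv2.imwrite('pics/w1z.png',cv2.resize(im[100:280,240:400],None,fx=4,fy=4))
o=ctrl.get_obs();c=ctrl.camera_info('wrist');T=np.array(c['T_tool_cam']);f=200/np.tan(np.radians(c['fov_y']/2))
Rw=Rot.from_rotvec(o['orientation']).as_matrix();p=np.array(o['ee_pos'])
def w(u,v,z):
    d=Rw@T[:3,:3]@np.array([(u-c['cx'])/f,(v-c['cy'])/f,1]);s=p+Rw@T[:3,3];return s+d*(z-s[2])/d[2]
for u,v,z in ((263,154,42),(300,154,42),(300,224,42),(263,224,42),(258,110,3),(373,110,3)):
    q=w(u,v,z)-disp(0,0,0);print(w(u,v,z),q@(disp(1,0,0)-disp(0,0,0)),q@(disp(0,1,0)-disp(0,0,0)))
```

```text
[529.62 -89.01  42.  ] -87.97047057435137 -57.98071089004838
[519.87 -60.25  42.  ] -88.03463682291031 -27.61467571247526
[577.74 -41.13  42.  ] -27.08567641007268 -27.945805805218434
[588.03 -71.49  42.  ] -27.02180414739503 -60.00226320806184
[ 500.21 -107.74    3.  ] -121.8189890150645 -66.34853833134798
[466.92  -9.55   3.  ] -122.04527015088847 37.32665890613442
```

View pics/w1z.png

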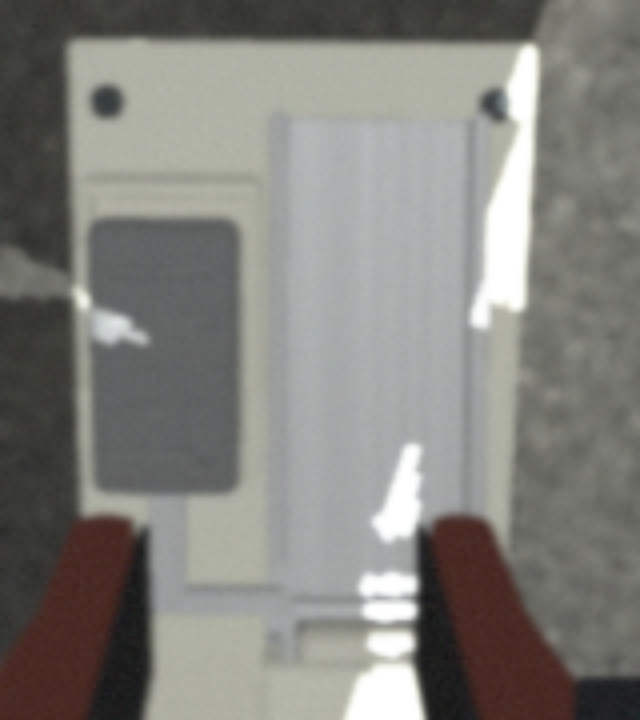

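```bash
python3 -c "
from h import *
o=ctrl.get_obs();print(o['t'],o['ee_pos'],o['ft_force'],plan(disp(-58,-22,50),18.6))"
```

```text
2.0833 [542.97 -43.47 130.14] [-0.45  0.18 -0.13] (array([-0.3 ,  8.01, -0.28]), array([-0.,  0.,  0.]))
```

Call:
carry_out(delta_pos=[[-0.3, 3, -0.3], [-0.3, 6, -0.3], [-0.3, 8, -0.3], [-0.3, 8, -0.3], [-0.3, 8, -0.3]], rotation=[[0, 0, 0], [0, 0, 0], [0, 0, 0], [0, 0, 0], [0, 0, 0]])

```text
t: 2.5
ee_pos: [546.5, -45.7, 49.7]
orientation: [-1.034, -1.445, 1.447]
ft_force: [0.6, 0.5, -0.2]
width: 32.4
```

Run:
```python
from h import *
o=ctrl.get_obs();print(o['t'],o['ee_pos'],o['ft_force'],o['qpos'],o['width'])
for n,b in (('scene',(180,310,280,410)),('side',(180,310,240,370))):
    a=ctrl.get_image(n)[:,:,::-1];cv2.imwrite(f'pics/{n}2.png',cv2.resize(a[b[0]:b[1],b[2]:b[3]],None,fx=4,fy=4,interpolation=cv2.INTER_CUBIC))
print(plan(disp(-58,-22,28),18.6))
```

```text
2.5 [546.54 -45.74  49.69] [ 0.63  0.55 -0.18] [-0.11  0.51  1.88  0.    0.76 -2.  ] 32.353050386168
(array([0.15, 2.34, 0.15]), array([ 0.,  0., -0.]))
```

View pics/scene2.png

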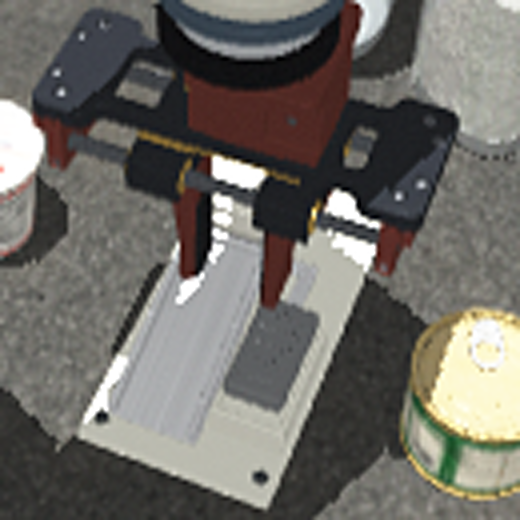

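View pics/side2.png

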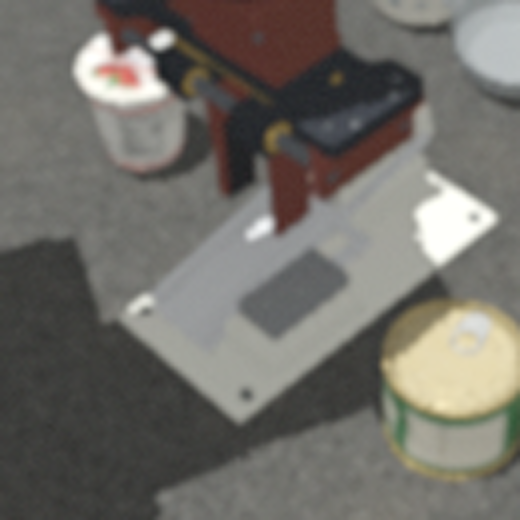

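Run:
```python
from h import *
from h import disp
o=disp(0,0,0);ex=disp(1,0,0)-o;ey=disp(0,1,0)-o
for nm,a,b in (('key',(348-.4,256.3),(312.5,237.)),('ch',(328,249.),(297,228.5))):
    for q in (onz('scene',a,50),onz('side',b,50),tri(a,b)[0]): print(nm,q,(q-o)@ex,(q-o)@ey)
print(tri((348-.4,256.3),(312.5,237.))[1])
```

```text
key [569.21 -55.79  50.  ] -39.846071419256155 -39.12120134984429
key [567.53 -34.39  50.  ] -34.61617892522582 -18.30062006230894
key [551.1  -69.    86.22] -61.22468393336475 -45.86758751963739
ch [556.56 -13.32  50.  ] -38.292815298295025 5.163759839688893
ch [546.84   7.47  50.  ] -40.87561539646972 27.972248841451993
ch [531.8  -34.17  93.68] -68.41524375526338 -6.701068087728248
6.089979886216203
```

Run:
```python
from h import *
o=ctrl.get_obs();print(o['t'],o['ee_pos'],o['ft_force'],o['qpos'],o['width'])
for n,b in (('scene',(180,310,280,410)),('side',(180,310,240,370))):
    a=ctrl.get_image(n)[:,:,::-1];cv2.imwrite(f'pics/{n}3.png',cv2.resize(a[b[0]:b[1],b[2]:b[3]],None,fx=4,fy=4,interpolation=cv2.INTER_CUBIC))
```

```text
2.6 [548.43 -46.29  51.41] [0.7  0.46 0.64] [-0.11  0.5   1.88  0.    0.76 -2.  ] 32.55870421916794
```

View pics/scene3.png

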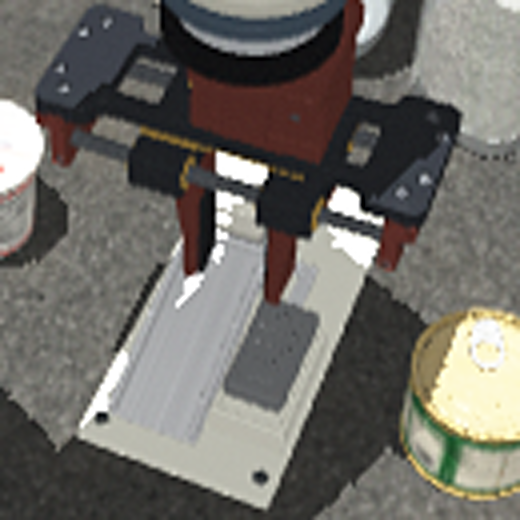

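View pics/side3.png

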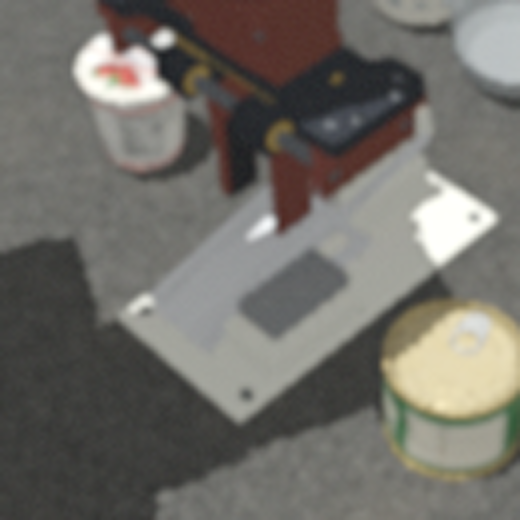

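Call:
carry_out(delta_pos=[[0, 0.4, 0.1], [0, 0.7, 0.1], [0, 1.0, 0.1], [0, 1.2, 0.1], [0, 1.2, 0.1]], rotation=[[0, 0, 0], [0, 0, 0], [0, 0, 0], [0, 0, 0], [0, 0, 0]])

```text
t: 3.12
ee_pos: [546.2, -47.2, 37.5]
orientation: [-1.036, -1.445, 1.445]
ft_force: [0.0, -0.3, 1.0]
width: 32.6
```

Run:
```python
from h import *
for i in range(3):
    o=ctrl.get_obs();print(o['t'],o['ee_pos'],o['ft_force'],o['moment'],o['width'])
    n=('scene','side','wrist')[i];a=ctrl.get_image(n)[:,:,::-1]
    b=[(180,310,280,410),(180,310,240,370),(100,280,220,400)][i]
    cv2.imwrite(f'pics/{n}4.png',cv2.resize(a[b[0]:b[1],b[2]:b[3]],None,fx=3,fy=3,interpolation=cv2.INTER_CUBIC))
a=[cv2.imread(f'pics/{n}4.png')[:390,:390] for n in('scene','side')]
cv2.imwrite('pics/pair4.png',cv2.hconcat(a))
```

```text
3.1167 [546.22 -47.19  37.54] [ 0.01 -0.27  1.02] [ 0.02  0.03 -0.01] 32.577108283478935
3.1667 [546.36 -47.16  37.71] [ 0.   -0.51 -0.68] [ 0.07  0.03 -0.  ] 32.37327956952805
3.2167 [546.56 -47.2   37.9 ] [-0.29  0.54 -0.02] [0.05 0.03 0.03] 32.62202611454412
```

View pics/pair4.png

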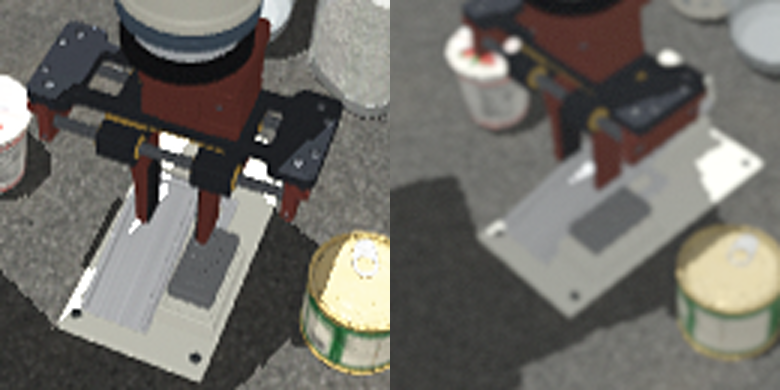

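View pics/wrist4.png

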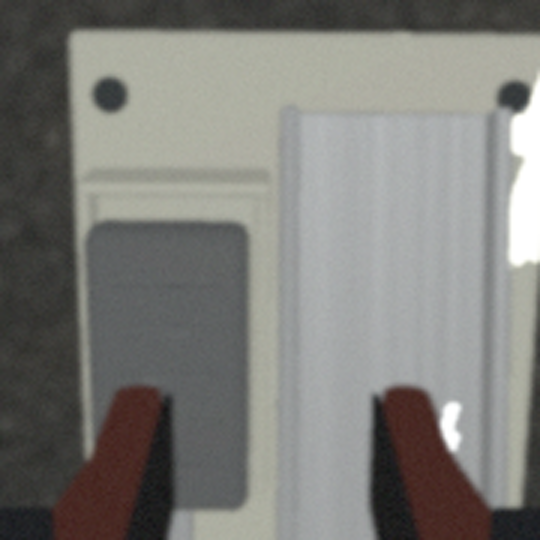

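Run:
```python
from h import *
o=disp(0,0,0);ex=disp(1,0,0)-o;ey=disp(0,1,0)-o
def ony(n,uv,y):
    p,d=ray(n,uv);s=(y-(p-o)@ey)/(d@ey);q=p+s*d;return (q-o)@ex,(q-o)@ey,q[2]
def onx(n,uv,x):
    p,d=ray(n,uv);s=(x-(p-o)@ex)/(d@ex);q=p+s*d;return (q-o)@ex,(q-o)@ey,q[2]
S=lambda u,v:(280+u/3-.4,180+v/3-.4)
D=lambda u,v:(240+(u-390)/3-.4,180+v/3-.4)
print('post',ony('scene',S(290,215),-111))
for x in(-50,-58,-68):print('keytip',onx('scene',S(205,241),x),onx('side',D(604,188),x))
for x in(-50,-58,-68):print('chtip',onx('scene',S(145,224),x),onx('side',D(562,158),x))
```

```text
post (np.float64(-131.3543108611143), np.float64(-111.00000000000001), np.float64(219.55339881722006))
keytip (np.float64(-49.99999999999996), np.float64(-43.43106037378065), np.float64(52.858732495768436)) (np.float64(-49.99999999999996), np.float64(-29.387866882317983), np.float64(52.49438581858783))
keytip (np.float64(-57.999999999999964), np.float64(-45.76080838328852), np.float64(64.63460727227721)) (np.float64(-57.99999999999993), np.float64(-38.56341702494381), np.float64(65.5270702402454))
keytip (np.float64(-67.99999999999997), np.float64(-48.67299339517338), np.float64(79.35445074291317)) (np.float64(-67.99999999999993), np.float64(-50.03285470322621), np.float64(81.81792576731732))
chtip (np.float64(-49.999999999999915), np.float64(0.5033947535822917), np.float64(48.811123524543746)) (np.float64(-49.999999999999986), np.float64(17.959617983738454), np.float64(51.15218715916251))
chtip (np.float64(-57.999999999999964), np.float64(-2.6367055996050395), np.float64(60.661654727463656)) (np.float64(-58.00000000000002), np.float64(7.809087152659358), np.float64(64.21251017190275))
chtip (np.float64(-68.00000000000003), np.float64(-6.5618310410892455), np.float64(75.47481873111349)) (np.float64(-67.99999999999993), np.float64(-4.879076386189556), np.float64(80.53791393782797))
```

Run:
```python
from h import *
o=disp(0,0,0);ex=disp(1,0,0)-o;ey=disp(0,1,0)-o
def onx(n,uv,x):
    p,d=ray(n,uv);s=(x-(p-o)@ex)/(d@ex);q=p+s*d;return np.array([(q-o)@ex,(q-o)@ey,q[2]])
S=lambda u,v:(280+u/3-.4,180+v/3-.4)
D=lambda u,v:(240+(u-390)/3-.4,180+v/3-.4)
for x in(-20,-58,-78,-95):print('post',onx('scene',S(290,215),x),onx('side',D(635,163),x))
print((onz('scene',(240+648/4,190+330/4),58)-o)@ex,(onz('scene',(240+648/4,190+330/4),58)-o)@ey)
```

```text
post [-20.   -92.44  70.48] [-20.   -32.5   59.38]
post [-58.   -98.77 121.35] [-58.   -72.67 116.22]
post [ -78.   -102.11  148.12] [-78.   -93.82 146.14]
post [ -95.   -104.94  170.88] [ -95.   -111.79  171.57]
-40.318556332039634 -152.76661066866234
```

Call:
carry_out(delta_pos=[[0.1, 1, 0], [0.2, 2, 0], [0.2, 2.5, 0], [0.2, 2.5, 0], [0.2, 2.5, 0]], rotation=[[0, 0, 0], [0, 0, 0], [0, 0, 0], [0, 0, 0], [0, 0, 0]])

```text
t: 3.68
ee_pos: [545.4, -45.2, 12.3]
orientation: [-1.035, -1.444, 1.446]
ft_force: [-0.6, 0.6, 0.2]
width: 32.2
```

```bash
cat > look.py <<'E'
from h import *
import sys
k=sys.argv[1]
for i in range(3):
    o=ctrl.get_obs();print(o['t'],o['ee_pos'],o['ft_force'],o['moment'],o['width'])
    n=('scene','side','wrist')[i];a=ctrl.get_image(n)[:,:,::-1]
    b=[(180,310,280,410),(180,310,240,370),(100,280,220,400)][i]
    cv2.imwrite(f'pics/{n}{k}.png',cv2.resize(a[b[0]:b[1],b[2]:b[3]],None,fx=3,fy=3,interpolation=cv2.INTER_CUBIC))
a=[cv2.imread(f'pics/{n}{k}.png')[:390,:390] for n in('scene','side')]
cv2.imwrite(f'pics/pair{k}.png',cv2.hconcat(a))
E
python3 look.py 5
```

```text
3.6833 [545.42 -45.15  12.26] [-0.58  0.61  0.21] [ 0.05 -0.    0.05] 32.18728595944834
3.7333 [545.81 -45.21  12.68] [-0.02 -0.08  0.02] [ 0.03  0.04 -0.04] 32.62491901586555
3.7833 [546.1  -45.26  13.01] [0.69 0.32 0.56] [ 0.03 -0.02 -0.01] 32.47314957576306
```

View pics/pair5.png

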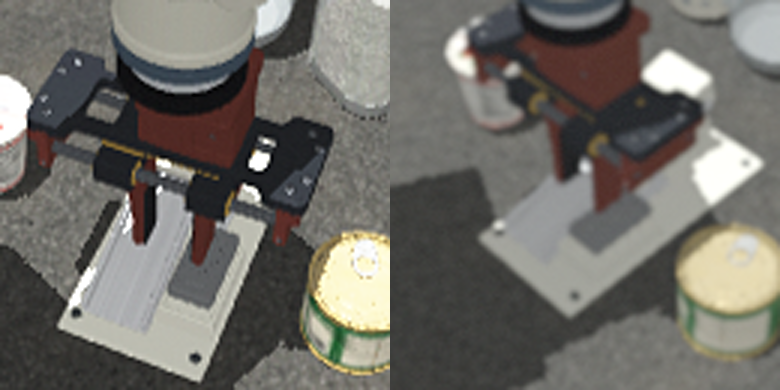

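View pics/wrist5.png

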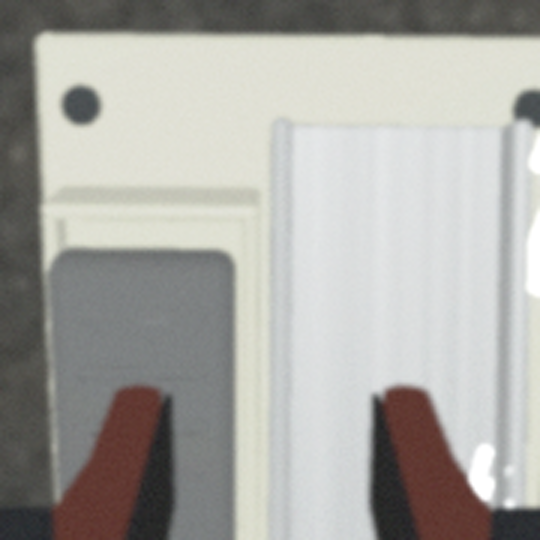

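Call:
carry_out(delta_pos=[[0, 0.5, 0], [0, 0.8, 0], [0, 1.0, 0], [0, 1.2, 0], [0, 1.2, 0], [0, 1.2, 0]], rotation=[[0, 0, 0], [0, 0, 0], [0, 0, 0], [0, 0, 0], [0, 0, 0], [0, 0, 0]])

```text
t: 4.33
ee_pos: [545.8, -45.2, 1.0]
orientation: [-1.036, -1.445, 1.445]
ft_force: [-1.1, 0.5, -0.2]
width: 32.3
```

Call:
carry_out(delta_pos=[[0, 0.2, 0], [0, 0.4, 0], [0, 0.6, 0], [0, 0.6, 0]], rotation=[[0, 0, 0], [0, 0, 0], [0, 0, 0], [0, 0, 0]])

```text
t: 4.67
ee_pos: [546.0, -45.3, -5.2]
orientation: [-1.037, -1.445, 1.445]
ft_force: [-0.6, 0.6, 1.6]
width: 32.5
```

```bash
python3 look.py 6
```

```text
4.6667 [545.96 -45.26  -5.21] [-0.63  0.58  1.62] [-0.06  0.09 -0.05] 32.53395660177277
4.7167 [545.96 -45.23  -5.1 ] [-1.33  0.7   2.01] [0.01 0.17 0.01] 32.640751580907875
4.7667 [545.98 -45.28  -5.01] [-0.99 -0.18  1.6 ] [0.06 0.14 0.02] 32.27142091111438
```

View pics/pair6.png

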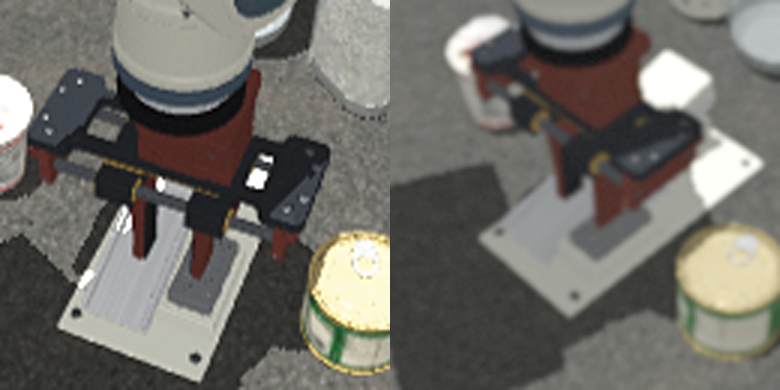

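View pics/wrist6.png

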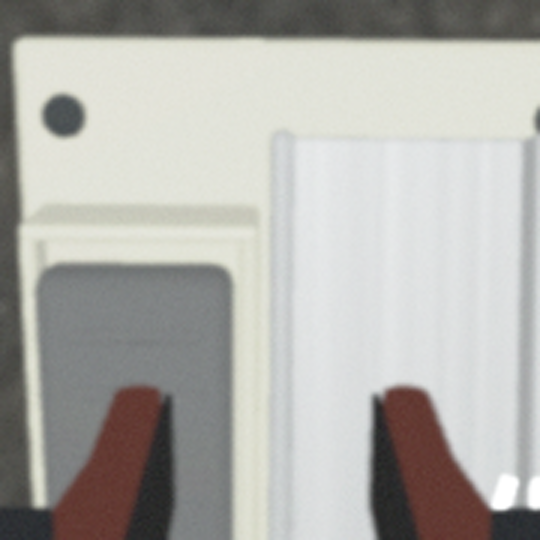

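Call:
carry_out(delta_pos=[[0, 0.3, 0], [0, 0.6, 0], [0, 0.9, 0], [0, 1.2, 0], [0, 1.3, 0], [0, 1.3, 0]], rotation=[[0, 0, 0], [0, 0, 0], [0, 0, 0], [0, 0, 0], [0, 0, 0], [0, 0, 0]])

```text
t: 5.32
ee_pos: [546.5, -45.3, -12.8]
orientation: [-1.038, -1.446, 1.445]
ft_force: [-19.2, 2.7, 66.1]
width: 32.3
```

```bash
python3 look.py 7
```

```text
5.3167 [546.55 -45.33 -12.8 ] [-19.24   2.68  66.06] [-0.69  3.15 -0.38] 32.26859876482947
5.3667 [546.52 -45.33 -12.78] [-20.34   2.71  65.77] [-0.67  3.09 -0.27] 32.34900133547929
5.4167 [546.55 -45.32 -12.77] [-19.99   2.97  65.05] [-0.7   3.1  -0.32] 32.425973454608766
```

View pics/pair7.png

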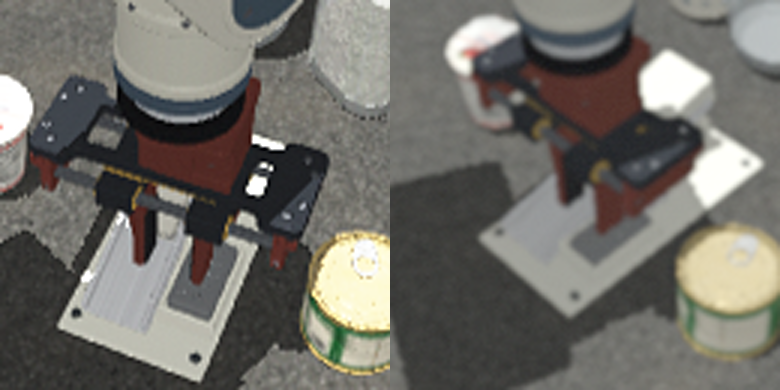

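View pics/wrist7.png

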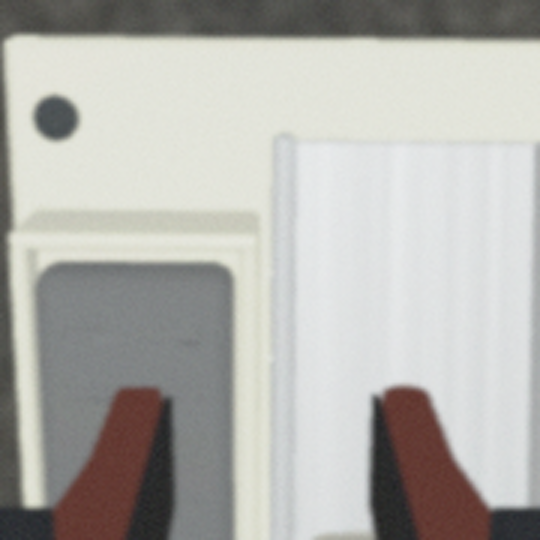

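Call:
carry_out(delta_pos=[[0, -0.2, 0], [0, -0.4, 0], [0, -0.4, 0], [0, -0.4, 0]], rotation=[[0, 0, 0], [0, 0, 0], [0, 0, 0], [0, 0, 0]])

```text
t: 5.8
ee_pos: [546.3, -45.3, -12.0]
orientation: [-1.038, -1.446, 1.445]
ft_force: [-8.6, 1.1, 28.2]
width: 32.3
```

```bash
sed -i 's/fx=3,fy=3/fx=5 if i<2 else 3,fy=5 if i<2 else 3/' look.py; python3 look.py 8
```

```text
5.8 [546.26 -45.28 -11.97] [-8.6   1.1  28.23] [-0.24  1.32 -0.15] 32.333605389824
5.85 [546.3  -45.29 -11.94] [-7.2   0.8  27.54] [-0.25  1.29 -0.12] 32.082912536498
5.9 [546.28 -45.32 -11.96] [-8.72  0.69 28.86] [-0.22  1.33 -0.13] 32.26936485712425
```

View pics/scene8.png

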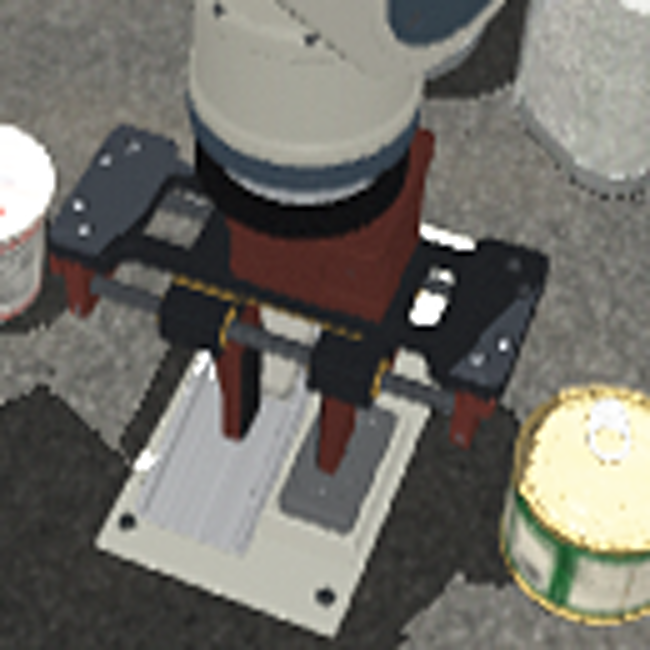

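View pics/side8.png

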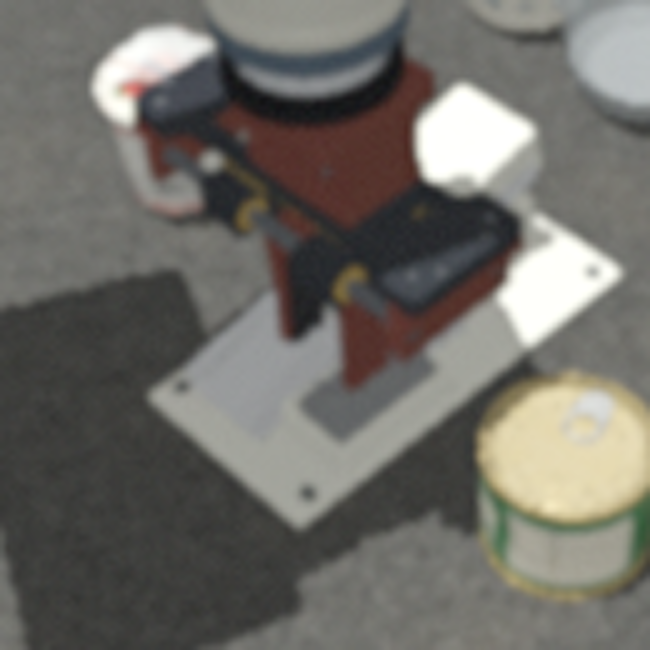

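Run:
```python
from h import *
a=ctrl.get_image('wrist')[:,:,::-1];cv2.imwrite('pics/w8full.png',a)
```

```text
(no output)
```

View pics/w8full.png

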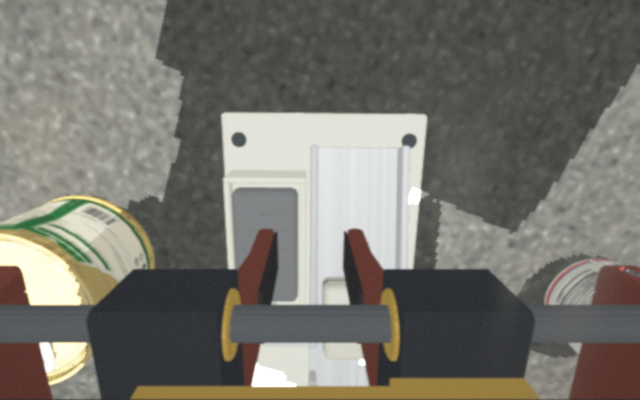

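```bash
cat > wr.py <<'E'
from h import *
def wray(u,v,p,r):
    c=ctrl.camera_info('wrist');T=np.array(c['T_tool_cam']);f=200/np.tan(np.radians(c['fov_y']/2))
    Rw=Rot.from_rotvec(r).as_matrix()
    return np.array(p)+Rw@T[:3,3], Rw@T[:3,:3]@np.array([(u-c['cx'])/f,(v-c['cy'])/f,1])
def wz(u,v,z,p,r):
    s,d=wray(u,v,p,r);return s+d*(z-s[2])/d[2]
E
python3 - <<'E'
from wr import *
o=ctrl.get_obs();print(o['t'],o['ee_pos'],o['ft_force'])
im=cv2.imread('pics/w8full.png')
cv2.imwrite('pics/w8z.png',cv2.resize(im[165:385,215:415],None,fx=3,fy=3,interpolation=cv2.INTER_CUBIC)[:600])
g=cv2.cvtColor(im,cv2.COLOR_BGR2GRAY)
print(g[215,215:320].tolist()); print(g[175:200,262].tolist()); print(g[292:312,285].tolist())
E
```

```text
6.0 [546.25 -45.29 -12.  ] [-8.59  1.18 28.75]
[76, 79, 78, 80, 79, 82, 83, 84, 92, 128, 175, 211, 223, 223, 220, 207, 186, 158, 136, 128, 127, 131, 133, 131, 131, 132, 130, 131, 132, 134, 133, 131, 131, 134, 134, 130, 131, 132, 132, 132, 132, 129, 132, 131, 130, 131, 130, 128, 124, 130, 126, 128, 128, 129, 129, 132, 128, 132, 127, 129, 130, 130, 130, 130, 130, 132, 133, 129, 130, 131, 131, 130, 131, 131, 132, 134, 132, 128, 124, 123, 122, 128, 152, 188, 213, 220, 221, 224, 224, 222, 218, 218, 224, 224, 217, 205, 202, 209, 211, 212, 208, 204, 202, 213, 221]
[202, 205, 211, 221, 225, 227, 225, 221, 220, 224, 224, 206, 167, 127, 120, 116, 117, 124, 127, 129, 130, 131, 130, 132, 132]
[132, 129, 126, 131, 131, 129, 129, 128, 140, 175, 210, 213, 180, 126, 90, 84, 84, 85, 86, 90]
```

View pics/w8z.png

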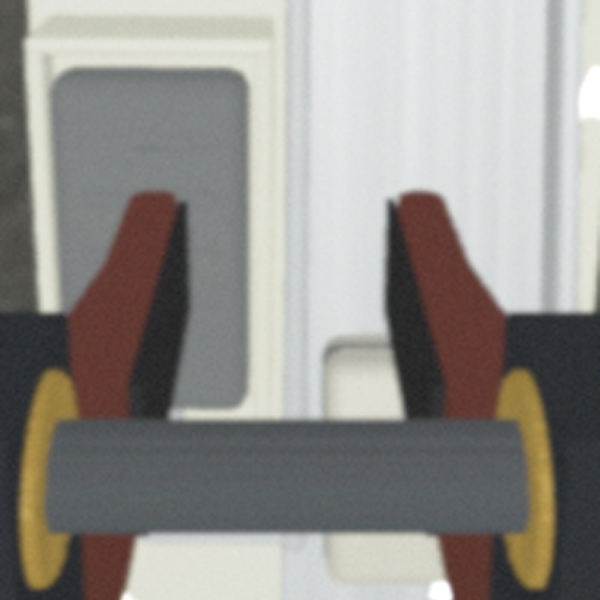

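Run:
```python
from wr import *
o=ctrl.get_obs();p,r=o['ee_pos'],o['orientation']
n=lambda a,b,z:np.linalg.norm(wz(*a,z,p,r)-wz(*b,z,p,r))
O=disp(0,0,0);ex=disp(1,0,0)-O;ey=disp(0,1,0)-O
for z in (24,28,32,36,42): print(z,'w',n((231.8,215),(297.6,215),z),'l',n((265,187),(265,301),z), (wz(265,244,z,p,r)-O)@ex,(wz(265,244,z,p,r)-O)@ey)
print('plate w',n((221.5,113),(426.5,113),3))
print('chute in w',n((317,160),(404,160),10))
for z,rw in ((45,278),(45,357),(40,278),(25,283)): q=wz(330,rw,z,p,r)-O; print('tab',z,rw,q@ex,q@ey)
# finger tip near edge visual location for tip z = 28,30,32
for z in (28,32,36):
    for u,v in ((264,229),(352,229)): q=wz(u,v,z,p,r)-O; print('tip',z,q@ex,q@ey)
```

```text
24 w 32.32347235737696 l 61.98002739156637 -59.14028388144605 -44.728974563568634
28 w 31.540734168935398 l 60.479132505532796 -60.860125116504776 -44.17898796024818
32 w 30.757995980493796 l 58.97823761949923 -62.57996635156339 -43.62900135692774
36 w 29.975257792052183 l 57.47734273346567 -64.29980758662212 -43.07901475360728
42 w 28.801150509389785 l 55.22600040441527 -66.87956943921021 -42.25403484862658
plate w 105.01010082306341
chute in w 44.41929822571951
tab 45 278 -51.6370595356069 -13.061509766336068
tab 45 357 -9.30877023054008 -12.411475813820859
tab 40 278 -48.91393937249022 -12.750944391368167
tab 25 283 -37.88308870674784 -11.775304469066032
tip 28 -68.70075418584537 -44.40069706644676
tip 28 -68.72248212254668 -1.7469803891404507
tip 32 -70.22601657054803 -43.845208365958314
tip 32 -70.2472052907009 -2.2500178708097733
tip 36 -71.7512789552506 -43.2897196654699
tip 36 -71.77192845885513 -2.7530553524790955
```

Call:
carry_out(delta_pos=[[0, -0.15, 0], [0, -0.15, -0.1], [0, -0.15, -0.2], [0, -0.15, -0.3], [0, -0.15, -0.4], [0, -0.15, -0.4], [0, -0.15, -0.4], [0, -0.15, -0.4]], rotation=[[0, 0, 0], [0, 0, 0], [0, 0, 0], [0, 0, 0], [0, 0, 0], [0, 0, 0], [0, 0, 0], [0, 0, 0]])

```text
t: 6.67
ee_pos: [546.3, -45.0, -11.8]
orientation: [-1.032, -1.44, 1.448]
ft_force: [-14.0, -8.4, 24.0]
width: 32.3
```

Run:
```python
from h import *
o=ctrl.get_obs();print(o['t'],o['ee_pos'],o['ft_force'])
for k in range(2):
    a=ctrl.get_image('wrist')[:,:,::-1]
    cv2.imwrite(f'pics/w9_{k}.png',cv2.resize(a[165:385,215:415],None,fx=3,fy=3,interpolation=cv2.INTER_CUBIC)[:600])
o=ctrl.get_obs();print(o['t'],o['ee_pos'],o['ft_force'])
s=ctrl.get_image('scene')[:,:,::-1];cv2.imwrite('pics/s9.png',cv2.resize(s[150:310,250:430],None,fx=3.5,fy=3.5,interpolation=cv2.INTER_CUBIC))
```

```text
6.6667 [546.25 -45.04 -11.84] [-14.03  -8.43  24.03]
6.7667 [546.28 -45.04 -11.84] [-13.11  -7.58  23.61]
```

View pics/w9_1.png

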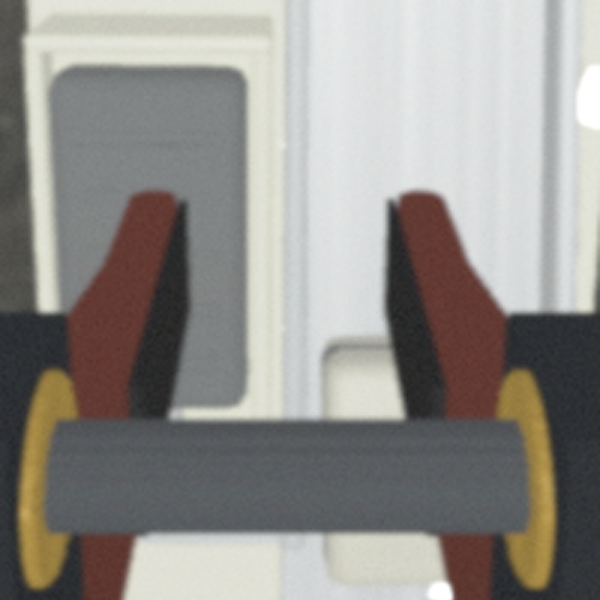

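View pics/s9.png

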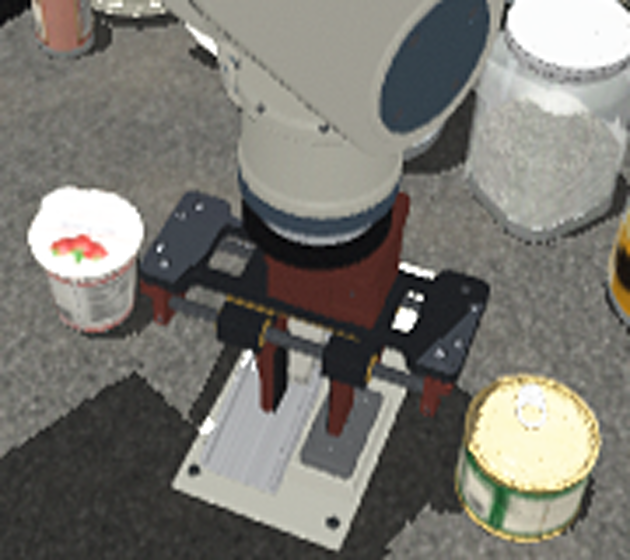

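Call:
carry_out(delta_pos=[[0, 0, 0.1], [0, 0, 0.2], [0, 0, 0.3], [0, 0, 0.3], [0, 0, 0.3], [0, 0, 0.3]], rotation=[[0, 0, 0], [0, 0, 0], [0, 0, 0], [0, 0, 0], [0, 0, 0], [0, 0, 0]])

```text
t: 7.32
ee_pos: [546.3, -45.2, -11.7]
orientation: [-1.036, -1.444, 1.446]
ft_force: [-6.1, -0.8, 16.4]
width: 32.3
```

Run:
```python
from h import *
for k in range(4):
    o=ctrl.get_obs();print(o['t'],o['ee_pos'],o['ft_force'],np.abs(o['qvel']).max())
    a=ctrl.get_image('wrist')[:,:,::-1]
    cv2.imwrite(f'pics/w10_{k}.png',cv2.resize(a[165:385,215:415],None,fx=3,fy=3,interpolation=cv2.INTER_CUBIC)[:600])
a,b=[cv2.imread(f'pics/w10_{k}.png').astype(int) for k in (0,3)];print(np.abs(a-b).max(),np.abs(a-b)[300:600,300:420].mean())
```

```text
7.3167 [546.31 -45.2  -11.69] [-6.11 -0.83 16.37] 0.0014333021165735009
7.3667 [546.29 -45.21 -11.67] [-5.85 -2.71 16.54] 0.0016824578430708233
7.4167 [546.27 -45.22 -11.69] [-6.3  -1.59 16.7 ] 0.0016210386304781443
7.4667 [546.29 -45.21 -11.68] [-6.14 -2.12 16.82] 0.0016871293858854006
16 1.549712962962963
```

View pics/w10_3.png

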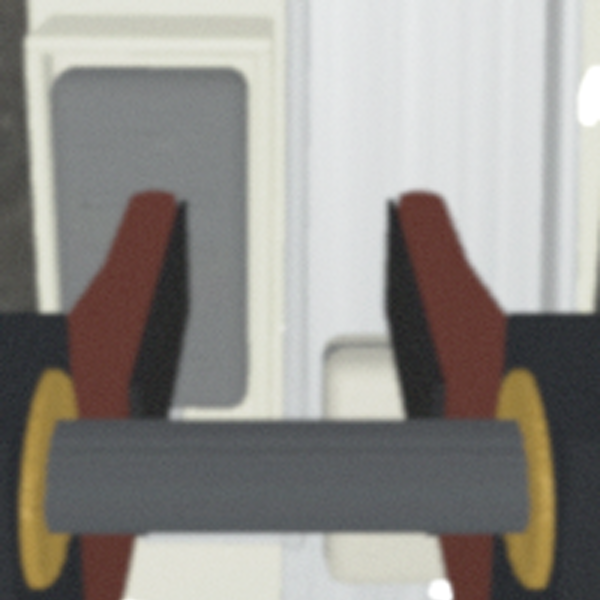

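```bash
python3 -c "
from workcell import ctrl
print(ctrl.close_job()); o=ctrl.get_obs(); print(o['t'],o['ee_pos'],o['ft_force'])"
```

```text
the job is handed in; nothing more can be done
None
the job is handed in; nothing more can be done
```

I pressed the key fully down with the right finger, and the tablet sprang out and stopped against the left finger in the chute. I handed the job in while holding that pose. No verdict was reported.

**Last checks before hand-in (t ≈ 7.5 s):**
- **Key:** its top measured about 28 mm above the worktop in the wrist picture, so it is at the bottom of its travel. The finger was pressing on it with about 16 N.
- **Tablet:** it showed no movement over four pictures. Its front edge is about 50 mm downhill of the gate, which matches the uphill face of the left finger. That puts its centre about 31 mm downhill.
- **Bystanders:** I saw no sign that any of them had moved, but I did not measure their positions again.

**What failed or disagreed:**
- **Finger length:** the pictures and the contact both put the fingertips about 40 mm above the reported TCP. I therefore found the key by feel, and the final TCP reading is z ≈ -12 mm.
- **Force peak:** bottoming the key briefly pushed the wrist force to about 66 N (the limit is 120 N). I then eased it off.
- **First contact:** around first contact (z ≈ -5 mm) the force read about 1 N lower than the spring figures predict, so it did not confirm the key's travel. I relied on the picture and the hard stop for that.
- **Tablet contact:** I tried to nudge the finger 4 mm uphill to make sure it touched the tablet. It stuck on the key by friction, so I took most of the nudge back (3 mm). The contact force on the tablet was not measured; I inferred contact from its position and from it being at rest on the slope.

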